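# Flip the round tool tag over on the carving bench

## Robot

A 6-joint arm with a two-finger parallel gripper is mounted at the origin on the work surface. World frame = base frame: x ahead of the robot, y to its left, z up, the work surface at z = 0. Lengths are in m, angles in degrees, forces in N, time in s.
With the tool pointing down it reaches from about 0.25 to 0.775 m from the base axis. Payload 4 kg.
Tool frame: the origin (TCP) lies midway between the tips of the shut fingers; the grasp point (between the pads) lies 19 mm behind it; z points along the fingers, y is the line along which they close (so a half turn about z gives the same grasp; the last joint's range is limited). The gripper opens to 94 mm and grips with 3 to 60 N. Pads are 16 mm wide; open, the fingers measure 119 mm over their backs; the gripper's body (75 mm by 177 mm) begins 78 mm behind the grasp point.
Start: joints at [-70.308, 4.996, 78.535, -0, 96.463, -5.907], TCP at [0.238, -0.496, 0.206] pointing down, gripper open.
Joint ranges: [-177.83, 177.83], [-43.37, 116.18], [15.69, 146.23], [-61.86, 241.86], [9.47, 152.12], [-147.06, 147.06]. Speed limits (degrees/s): [159.86, 159.86, 180, 180, 180, 180].

## Interface

Orientations are given as a 3x3 rotation matrix whose columns are the frame's x, y, z axes.
In Python, from plant import robot, cams gives the robot as it stands. Calls block until the motion is done:
- robot.move_to(position, orientation): joint-space move of the TCP to a pose.
- robot.movel(position, velocity=0.15, ori=None, max_force=None): straight line of the TCP; ori=None keeps the orientation; velocity is the mean speed in m/s. With max_force (N) it stops when the force on the tool has changed by that much, and returns True; else False.
- robot.movej(angles): joint-space move.
- robot.open_jaws() and robot.gripper_close(force=None): open the fingers fully, or close them until they stop; force is the grip in N (None keeps the last).
- robot.dwell(seconds).
- robot.inverse_kinematics(position, orientation): joint angles nearest the present ones, or None.
- cams.get_image(name): name is "side" or "top" or "wrist"; returns the picture (420x560x3 uint8, red, green, blue); there is no depth.
- cams.camera_model(name): a dict with "fx", "fy", "cx", "cy" (pixels), "R" (3x3) and "t" (3): a world point X has camera coordinates R X + t. Camera axes: x right, y down, z forward; pixel columns grow to the right and rows downward; lengths in m; the calibration is good to about 2 mm. A picture is of the moment at which its call begins: read the wrist's pose just before it. camera_model takes no time and is no camera call; for the wrist camera it gives the pose at the moment of the call.
A pose or a line that the arm cannot do raises robot.IKError and nothing moves.
- robot.job_done(): hands the job in; it is judged then, once.
Readings, each from a call of its own:
- robot.current_clock(): time.
- robot.current_qpos(): joint angles.
- robot.current_qd(): joint speeds.
- robot.current_effort(): joint torques, N m.
- robot.current_eef_pos(): TCP position.
- robot.current_orientation(): TCP orientation.
- robot.current_force(): force on the tool from outside, world axes, zero at the start.
- robot.current_moment(): the same for the moment, N m.
- robot.current_finger_gap(): finger opening in m.
- robot.current_gripper_force(): force on a finger pad.
Only numpy, scipy, OpenCV 4.12 (cv2) and the standard library are available. Lean on these libraries where they do the work, as an engineer would, in place of code of your own. Each camera call takes 0.05 s, during which the arm holds its last target. There are 200 camera calls.

## Task

On the carver's bench stand three flip tags, one for each gouge drawer; mark the round drawer as 'in use': with a fingertip, push the round tag up from beneath its free end and over its pivot, away from the robot, until it lies flat on its far stop with the dark back showing. Push gently: do not pinch the tag, and do not lift, tip or shove its stand. Leave the square and the pointed tag and everything else on the bench as they are.

Things in the scene. Friction and masses are not known exactly. Their poses are not given: they have to be found in the camera images.
- round_tag (a joint): Hinged wooden tag, 10 mm thick, round disc head, 72 mm across, centred 50 mm from the pivot. 0 = level on the robot's side (stand's -x), light face up; pi/2 = upright; pi = level on the far side (+x), dark back with brass stud up. Hard stops at 0 and pi. Stiff hinge: 0.05 to 0.08 N m to turn (about 1 N square to the free end); it stays where it is left.
- round_stand: Loose stand of the round tag, 0.9 kg: steel foot 120 (x) x 90 x 12 mm, slim post, stops reaching 22 mm either side of the pivot, cheeks 111 mm high. Origin: centre of the foot's underside. +x points away from the robot within 20 degrees, z up. Pivot: along the stand's y, 100 mm above the origin. Under the tag, beyond the stops, it is open down to the foot.
- round_end (a point): middle of the free end of the round tag, at mid thickness, 86 mm from the pivot; at joint value 0 it is on the robot's side of the stand, 100 mm above the bench
- square_tag (a joint): Hinged wooden tag, 10 mm thick, square head, 66 x 66 mm, centred 53 mm from the pivot. 0 = level on the robot's side (stand's -x), light face up; pi/2 = upright; pi = level on the far side (+x), dark back with brass stud up. Hard stops at 0 and pi. Stiff hinge: 0.05 to 0.08 N m to turn (about 1 N square to the free end); it stays where it is left.
- square_stand: Loose stand of the square tag, 0.9 kg: steel foot 120 (x) x 90 x 12 mm, slim post, stops reaching 22 mm either side of the pivot, cheeks 111 mm high. Origin: centre of the foot's underside. +x points away from the robot within 20 degrees, z up. Pivot: along the stand's y, 100 mm above the origin. Under the tag, beyond the stops, it is open down to the foot.
- square_end (a point): middle of the free end of the square tag, at mid thickness, 86 mm from the pivot; at joint value 0 it is on the robot's side of the stand, 100 mm above the bench
- arrow_tag (a joint): Hinged wooden tag, 10 mm thick, pointed head, 66 mm wide near the pivot, point 72 mm from it. 0 = level on the robot's side (stand's -x), light face up; pi/2 = upright; pi = level on the far side (+x), dark back with brass stud up. Hard stops at 0 and pi. Stiff hinge: 0.05 to 0.08 N m to turn (about 1 N square to the free end); it stays where it is left.
- arrow_stand: Loose stand of the arrow tag, 0.9 kg: steel foot 120 (x) x 90 x 12 mm, slim post, stops reaching 22 mm either side of the pivot, cheeks 111 mm high. Origin: centre of the foot's underside. +x points away from the robot within 20 degrees, z up. Pivot: along the stand's y, 100 mm above the origin. Under the tag, beyond the stops, it is open down to the foot.
- arrow_end (a point): middle of the free end of the arrow tag, at mid thickness, 72 mm from the pivot; at joint value 0 it is on the robot's side of the stand, 100 mm above the bench
- mallet: bystander: turned dark wooden carver's mallet standing on its head, 90 mm across, 205 mm high; origin at the centre of its underside
- jar: bystander: amber glass jar with steel lid, 72 mm across, 100 mm high; origin at the centre of its underside
- gouge: bystander: gouge lying on the bench, 226 mm long, wooden handle 24 mm thick; origin under the ferrule where handle and blade meet, blade along its +x
- carving: bystander: small half-carved wooden figure on a 70 x 70 x 35 mm block, 160 mm high in all; origin at the centre of its underside
Things that resemble listed ones, but are neither listed nor needed, are in the scene too. Leave any blue, green or purple look-alike of the round_stand alone.

How it is judged (in metres and radians):
At the end, for the whole second after the job is handed in: The round tag is turned over its pivot to within 0.14 rad of its far stop (joint above 3.0) and still; its stand is upright within 0.05 rad, still and within 40 mm of where it stood; the free ends of the other two tags and the four bystanders are within 20 mm of where they were (value of joint round_tag above 3 rad and velocity of joint round_tag below 0.1 rad/s and angle between round_stand's own z axis and vertical below 0.05 rad and distance of round_stand from where it was at the start of the episode below 0.04 m and linear speed of round_stand below 0.02 m/s and distance of each of square_end, arrow_end, mallet, jar, gouge, carving from where it was at the start of the episode below 0.02 m); the robot touches nothing.
It fails at once if the square tag or its stand is disturbed (free end moved over 20 mm or stand over 15 mm) (distance of square_end from where it was at the start of the episode above 0.02 m or distance of square_stand from where it was at the start of the episode above 0.015 m).
It fails at once if the arrow tag or its stand is disturbed (free end moved over 20 mm or stand over 15 mm) (distance of arrow_end from where it was at the start of the episode above 0.02 m or distance of arrow_stand from where it was at the start of the episode above 0.015 m).
It fails at once if the round tag's stand is lifted (over 10 mm), tipped (over 0.2 rad) or shoved (over 40 mm) (height (world z) of round_stand above 0.01 m or angle between round_stand's own z axis and vertical above 0.2 rad or distance of round_stand from where it was at the start of the episode above 0.04 m).
It fails at once if the round tag is squeezed or forced (over 30 N) (contact force between the fingers and round_tag above 30 N).
It fails at once if a bystander is moved over 20 mm (distance of any of mallet, jar, gouge, carving from where it was at the start of the episode above 0.02 m).
It also fails if it takes over 40 s, if anything falls off the work surface, if the arm or the gripper's body presses on something with over 40 N, if the wrist force passes 120 N, or if a joint passes its speed limit or range.

## Working session

There is one attempt and no reset: what is moved stays moved. The work goes in short steps, each a Python script; the robot and the scene stay as the last script left them, time stands still between calls to the robot, and variables do not carry over. Pictures are saved under pics/ and viewed, at most 10 in all, crops included, and the job is handed in when it is done.

```bash
mkdir -p pics; python3 - <<'E'
from plant import robot, cams
import cv2
for n in("top","side"):
    cv2.imwrite(f"pics/{n}0.png",cams.get_image(n)[:,:,::-1]); m=cams.camera_model(n); print(n,m["fx"],m["cx"],m["cy"],m["R"],m["t"])
E
```

```text
top 385.03858820374194 283.1841765207765 212.82343814794092 [[ 2.85654348e-02 -9.99575921e-01  5.65630295e-03]
 [-9.82349222e-01 -2.91187293e-02 -1.84775825e-01]
 [ 1.84862170e-01 -2.78263038e-04 -9.82764418e-01]] [-0.01017881  0.5643725   1.09775101]
side 464.26896517734025 275.14299310989173 210.0464804432898 [[ 0.99688909 -0.07602825  0.02078076]
 [-0.0359023  -0.67274528 -0.73900258]
 [ 0.07016523  0.73595754 -0.67338202]] [-0.53826727  0.08870856  1.43747815]
```

View pics/top0.png

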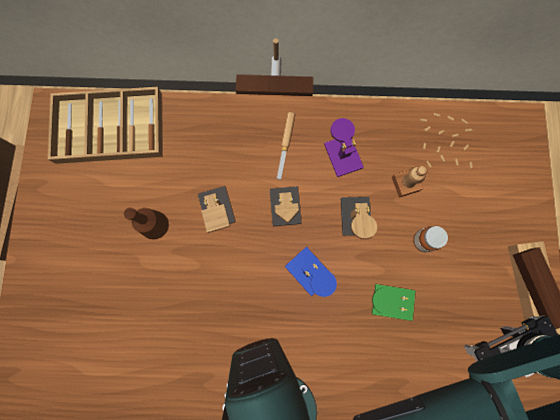

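View pics/side0.png

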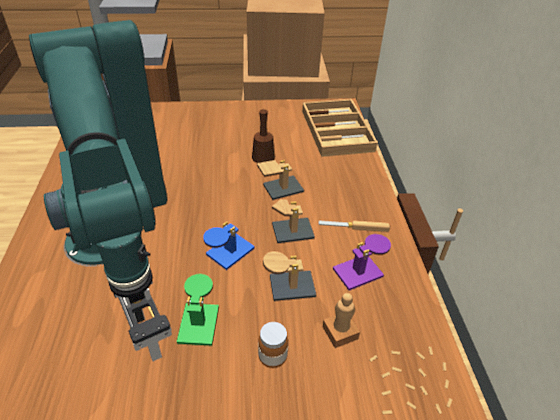

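The candidates for the round tag, by top-view pixel, are the wooden tag on a dark foot (360,217), blue (312,273), green (394,302) and purple (344,148). Only the wooden one with the dark steel foot fits, because the coloured ones are look-alikes. The square tag is at (216,210) and the pointed one at (286,206).

```bash
cat > h.py <<'E'
from plant import robot, cams
import numpy as np, cv2
def ray(m,uv,z):
    d=m["R"].T@np.array([(uv[0]-m["cx"])/m["fx"],(uv[1]-m["cy"])/m["fy"],1]); c=-m["R"].T@m["t"]
    return c+d*(z-c[2])/d[2]
def proj(m,X):
    p=m["R"]@np.array(X)+m["t"]; return m["fx"]*p[0]/p[2]+m["cx"],m["fy"]*p[1]/p[2]+m["cy"]
E
python3 - <<'E'
from h import *
outs=[]
for n,(x0,x1,y0,y1) in {"top":(325,390,185,250),"side":(250,325,240,305)}.items():
    m=cams.camera_model(n); im=cv2.imread(f"pics/{n}0.png"); hsv=cv2.cvtColor(im,cv2.COLOR_BGR2HSV)
    for nm,mask in {"foot":(hsv[...,1]<70)&(hsv[...,2]<110),"wood":(hsv[...,2]>170)&(hsv[...,1]<150)}.items():
        k=np.zeros(mask.shape,np.uint8); k[y0:y1,x0:x1]=mask[y0:y1,x0:x1]*255
        cs=max(cv2.findContours(k,cv2.RETR_EXTERNAL,cv2.CHAIN_APPROX_NONE)[0],key=cv2.contourArea)
        z=.012 if nm=="foot" else .105
        P=np.array([ray(m,p[0],z)[:2] for p in cs],np.float32)
        print(n,nm,len(cs),cv2.boundingRect(cs),"rect",cv2.minAreaRect(P),"circ",cv2.minEnclosingCircle(P))
        cv2.drawContours(im,[cs],-1,(0,0,255) if nm=="foot" else (255,0,0),1)
    outs.append(cv2.resize(im[y0-10:y1+10,x0-10:x1+10],(390,400),interpolation=cv2.INTER_NEAREST))
cv2.imwrite("pics/crop.png",np.hstack(outs))
E
```

```text
top foot 131 (341, 197, 29, 38) rect ((0.5707963705062866, -0.21738068759441376), (0.11634860932826996, 0.08786554634571075), 1.7117551565170288) circ ((0.5708246827125549, -0.21804305911064148), 0.07116122543811798)
top wood 113 (352, 203, 26, 35) rect ((0.5410624146461487, -0.2246757596731186), (0.09801394492387772, 0.07127338647842407), 1.6770520210266113) circ ((0.5425596833229065, -0.22265273332595825), 0.05147937312722206)
side foot 212 (270, 271, 46, 30) rect ((0.5703023076057434, -0.22279872000217438), (0.11848394572734833, 0.09498272836208344), 3.16243314743042) circ ((0.5707268714904785, -0.2261580377817154), 0.07236701250076294)
side wood 108 (263, 251, 41, 21) rect ((0.5418961644172668, -0.21492604911327362), (0.07114506512880325, 0.10611185431480408), 86.73421478271484) circ ((0.5430128574371338, -0.2172335386276245), 0.056630272418260574)
```

View pics/crop.png

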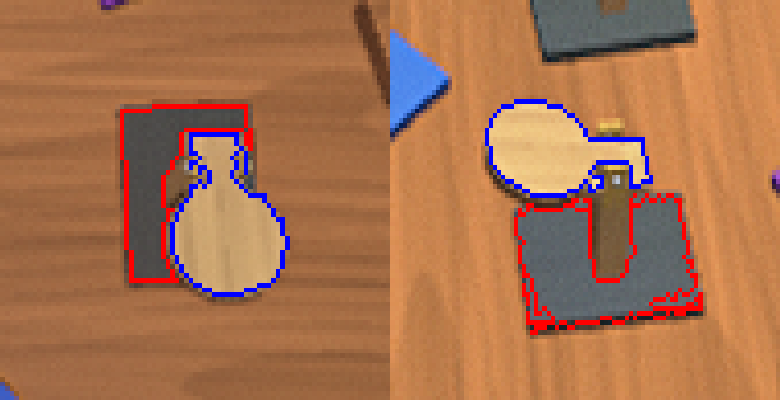

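The crop confirms it: a light round wooden disc on a dark steel foot. The pivot is near (0.573,-0.220) with almost no yaw. Next I'll check reach for the arc, then go to the hover pose and look.

```bash
cat >> h.py <<'E'
PIV=np.array([.574,-.220]); 
def ori(p,yaw=0):
    p=np.radians(p);c,s=np.cos(np.radians(yaw)),np.sin(np.radians(yaw))
    z=np.array([np.cos(p)*c,np.cos(p)*s,-np.sin(p)]); 
    y=np.array([-s,c,0]); return np.c_[np.cross(y,z),y,z]
def flip(R):  # half turn about tool z
    return R@np.diag([-1,-1,1.])
def tip(th,p,s):
    """TCP touching the tag's back at angle th (deg), s from pivot, tool pitch p"""
    t=np.radians(th);p=np.radians(p)
    u=np.array([-np.cos(t),np.sin(t)]);n=np.array([-np.sin(t),-np.cos(t)]);w=np.array([np.sin(p),np.cos(p)])
    q=s*u+(.005+.008*abs(w@n))*n
    return np.array([PIV[0]+q[0],PIV[1],.1+q[1]])
E
python3 - <<'E'
from h import *
for f in (0,1):
  for p in (40,50,60):
    R=ori(p); R=flip(R) if f else R
    print(f,p,[None if (q:=robot.inverse_kinematics(x,R)) is None else np.round(q).astype(int).tolist() for x in ([.40,-.22,.2],[.49,-.22,.075],tip(90,p,.065),tip(180,p,.065))])
im=cv2.imread("pics/top0.png");m=cams.camera_model("top");hsv=cv2.cvtColor(im,cv2.COLOR_BGR2HSV)
for n,lo,hi in(("blue",105,125),("green",50,75)):
    k=cv2.inRange(hsv,(lo,120,60),(hi,255,255));c=max(cv2.findContours(k,0,2)[0],key=cv2.contourArea)
    P=np.array([ray(m,q[0],.1)[:2] for q in c]);print(n,P.min(0),P.max(0),P[P[:,1].argmin()],P[P[:,0].argmax()])
E
```

```text
0 40 [None, None, None, None]
0 50 [None, None, [-41, -11, 108, 31, 55, -143], [-35, 1, 104, 31, 45, -141]]
0 60 [[-55, -26, 111, 25, 78, -146], [-43, -11, 114, 24, 56, -144], [-37, -7, 100, 20, 63, -132], [-32, 5, 96, 19, 55, -129]]
1 40 [[-72, -34, 124, 49, 76, 12], [-55, -15, 128, 56, 49, 3], [-46, -14, 115, 46, 49, 22], [-38, -1, 111, 50, 38, 20]]
1 50 [[-63, -31, 117, 36, 76, 23], [-49, -14, 121, 39, 51, 22], [-41, -11, 108, 31, 55, 37], [-35, 1, 104, 31, 45, 39]]
1 60 [[-55, -26, 111, 25, 78, 34], [-43, -11, 114, 24, 56, 36], [-37, -7, 100, 20, 63, 48], [-32, 5, 96, 19, 55, 51]]
blue [ 0.32767221 -0.14289631] [ 0.45951906 -0.00311866] [ 0.34847964 -0.14289631] [ 0.45951906 -0.06077205]
green [ 0.26877788 -0.36123634] [ 0.36267963 -0.24428044] [ 0.34657342 -0.36123634] [ 0.36267963 -0.25924151]
```

```bash
python3 - <<'E'
from h import *
R=flip(ori(50))
robot.gripper_close(10)
robot.movel([.238,-.496,.28],.2)
robot.move_to([.40,-.22,.20],R)
print(robot.current_clock(),robot.current_eef_pos(),robot.current_force())
m=cams.camera_model("wrist");a=cams.get_image("wrist")
for X in([.488,-.22,.105],[.574,-.22,.105],[.524,-.256,.105],[.524,-.184,.105]): print(proj(m,X)); cv2.circle(a:=a.copy(),tuple(int(round(v)) for v in proj(m,X)),3,(255,0,0),-1)
cv2.imwrite("pics/w1.png",a[:,:,::-1])
E
```

```text
3.275 [ 0.40008521 -0.22071621  0.2003703 ] [0.40638432 0.02670948 0.52392698]
(np.float64(284.8522906870383), np.float64(199.62642935426058))
(np.float64(285.1196358197764), np.float64(118.26790737427426))
(np.float64(326.08719836952474), np.float64(163.34699675218127))
(np.float64(243.85325062849296), np.float64(163.2820695916898))
```

View pics/w1.png

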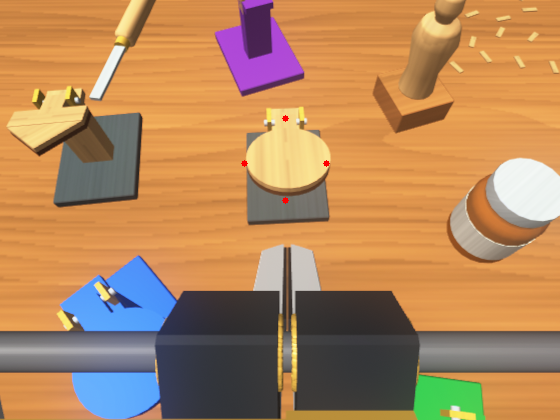

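The wrist view shows the disc spanning columns 247–330 with its near top edge at about row 186, against a predicted 200. The free end is therefore slightly farther out and 2–3 mm more to -y, so I'll correct for that.

```bash
python3 - <<'E'
from h import *
m=cams.camera_model("wrist")
for uv in((288.5,185),(247,160),(330,160),(288,127)):print(ray(m,uv,.105))
for uv in((266,118),(304,118)):print(ray(m,uv,.105))
for uv in ((248,216),(328,214)):print("foot",ray(m,uv,.012))
E
```

```text
[ 0.50243127 -0.22340902  0.105     ]
[ 0.52781993 -0.18689748  0.105     ]
[ 0.52789164 -0.26000321  0.105     ]
[ 0.56424185 -0.22303798  0.105     ]
[ 0.57475545 -0.20247391  0.105     ]
[ 0.57479545 -0.23801138  0.105     ]
foot [ 0.51764969 -0.1797174   0.012     ]
foot [ 0.52014435 -0.26704952  0.012     ]
```

```bash
sed -i 's/^PIV=.*/PIV=np.array([.579,-.2225])/' h.py; python3 - <<'E'
from h import *
def f(): return np.round(robot.current_force(),1)
print(robot.movel([.500,PIV[1],.070],.1,max_force=8),f(),robot.current_clock())
for th in (0,15,30,45,60,75,90,100):
    s=np.interp(th,[0,60],[.079,.066])
    h=robot.movel(tip(th,50,s),.06,max_force=10)
    print(th,h,f(),robot.current_eef_pos().round(3),robot.current_clock())
    if h: break
cv2.imwrite("pics/s2.png",cams.get_image("side")[:,:,::-1][180:360,180:420].repeat(3,0).repeat(3,1))
E
```

```text
False [-0.4  0.6 -0.6] 5.1167
0 False [0.2 0.4 0.1] [ 0.5   -0.223  0.091] 5.6
15 False [ 0.9  0.1 -0.7] [ 0.503 -0.223  0.109] 6.0667
30 False [0.2 0.4 0.7] [ 0.51  -0.223  0.126] 6.525
45 False [-0.1 -0.7 -1.2] [ 0.521 -0.223  0.14 ] 6.975
60 False [-0.6  0.7 -0.1] [ 0.535 -0.223  0.151] 7.4167
75 False [-0.1  0.1 -0.1] [ 0.551 -0.223  0.161] 7.8667
90 False [-0.2 -0.6 -0.1] [ 0.568 -0.222  0.166] 8.325
100 False [ 0.7 -0.2 -0.3] [ 0.581 -0.222  0.167] 8.6833
```

View pics/s2.png

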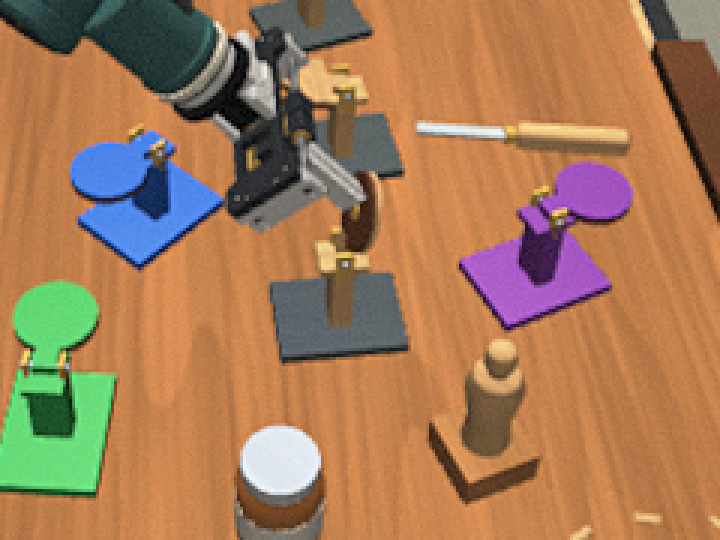

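The tag is just past upright, with its dark back toward the fingertip at crop pixel (360,210). The stand hasn't moved. I'll continue the arc over and down.

```bash
python3 - <<'E'
from h import *
def f(): return np.round(robot.current_force(),1)
for th in (115,130,145,160,172,180,188):
    h=robot.movel(tip(th,50,.066),.05,max_force=6)
    print(th,h,f(),robot.current_eef_pos().round(3),robot.current_clock())
    if h: break
p=robot.current_eef_pos()
robot.movel(p+[-.03,0,.06],.1)
robot.movel(p+[-.15,0,.2],.15)
cv2.imwrite("pics/s3.png",cams.get_image("side")[:,:,::-1][180:360,180:420].repeat(3,0).repeat(3,1))
E
```

```text
115 False [0.7 0.3 1. ] [ 0.6   -0.222  0.163] 9.2667
130 False [ 0.  -0.7 -0.1] [ 0.617 -0.222  0.154] 9.8
145 False [0.1 0.6 0. ] [ 0.63  -0.222  0.142] 10.3083
160 False [-1.   0.7 -0.5] [ 0.638 -0.222  0.129] 10.7667
172 False [-0.2  0.1 -0.2] [ 0.643 -0.222  0.118] 11.1667
180 False [-0.3 -0.5  1.8] [ 0.645 -0.223  0.111] 11.4833
188 True [-4.8  0.2  7.3] [ 0.649 -0.224  0.11 ] 11.6917
```

View pics/s3.png

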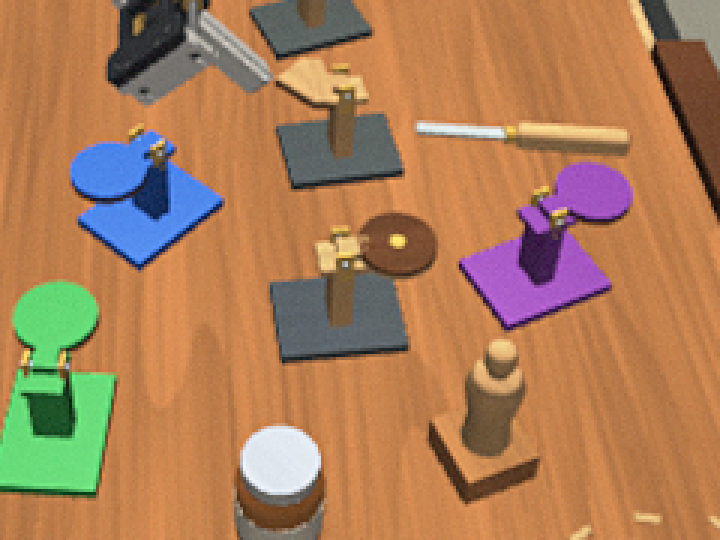

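The tag lies level on its far stop with the dark back and stud up at (398,242). The stand hasn't moved, and the robot is clear.

```bash
python3 -c "
from plant import robot
robot.dwell(.3); print(robot.job_done())"
```

```text
the job is handed in; nothing more can be done
None
```

The round tag is flipped onto its far stop with its dark back and stud up; the last side view showed its stand and the nearby things unmoved, and I handed the job in (no verdict came back).

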